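# Weigh out a set of ring props on the sprung scale

### The job

Weigh out a set of kiln props: put the thick clay ring props from the table on the sprung scale one at a time, each over the spindle and flat on the pan or on the prop before, until the pointer comes to rest between the two bars on its plate. The spindle is not quite central on the scale, so ease each prop over it gently, without pushing hard or driving the pan down on its bottom stop. Leave spare props lying flat on the table and the other things undisturbed.

Things in the scene. Friction and masses are not known exactly. Their poses are not given: they have to be found in the camera images.
- scale: sprung scale, fixed to the table. Origin under the centre of its grey housing (130 x 130 mm, 50 mm high), z up. On the housing sits the head: a rimless flat steel pan, 110 mm diameter, on a soft spring, with an upright spindle in its middle, and at the pan's -y side a white upright plate 34 mm wide, reaching 101 mm above the table, 86 mm from the pan's centre.
- pan_nominal (a point): point fixed to the housing, 95 mm above the table on its middle axis. The slack pan's top is at this height, then sinks by pan. The head (pan, spindle and plate together, always parallel to the housing) truly sits up to 6 mm off this axis along the scale's x and up to 6 mm off along its y, differently each time, and is not measured: find the spindle by sight or by feel.
- pan (a joint): how far the pan has sunk, in m: 0 slack, 0.030 bottom stop. Soft: 1 mm per 0.29 N (150 g: 5 mm), damped, settles in 0.5 s. Empty it hangs at 0.003 to 0.009. A thin pointer on the pan runs down over the plate and is between the plate's two black bars at 0.0150 to 0.0216; two or three props bring it there. The spring lets the pan down only straight.
- spindle_nominal (a point): 56 mm above pan_nominal. Spindle: round steel, 56 mm high above the pan; 19 mm diameter for its lower 42 mm, then a cone to a 3 mm tip. It does not yield sideways; a prop's bore clears it by 1.5 mm all round. A prop lowered off-centre catches on the cone, feels a side force towards the spindle's axis and takes the sprung pan down with it. The third and last prop that fits ends 2 mm below the tip.
- prop0: ring-shaped kiln prop of dense bare fired ceramic: thick flat ring 56 mm outside diameter, 22 mm bore, 18 mm high, about 150 g (each prop differs, 120 to 180 g). Origin at the centre of its underside, z up out of the ring. Lies flat on the table at the start.
- prop1: ring-shaped kiln prop of dense bare fired ceramic: thick flat ring 56 mm outside diameter, 22 mm bore, 18 mm high, about 150 g (each prop differs, 120 to 180 g). Origin at the centre of its underside, z up out of the ring. Lies flat on the table at the start.
- prop2: ring-shaped kiln prop of dense bare fired ceramic: thick flat ring 56 mm outside diameter, 22 mm bore, 18 mm high, about 150 g (each prop differs, 120 to 180 g). Origin at the centre of its underside, z up out of the ring. Lies flat on the table at the start.
- prop3: ring-shaped kiln prop of dense bare fired ceramic: thick flat ring 56 mm outside diameter, 22 mm bore, 18 mm high, about 150 g (each prop differs, 120 to 180 g). Origin at the centre of its underside, z up out of the ring. Lies flat on the table at the start.
- prop4: ring-shaped kiln prop of dense bare fired ceramic: thick flat ring 56 mm outside diameter, 22 mm bore, 18 mm high, about 150 g (each prop differs, 120 to 180 g). Origin at the centre of its underside, z up out of the ring. Lies flat on the table at the start.
- puck: bystander: solid clay disc without a bore, 52 mm diameter, 22 mm high; origin at the centre of its underside
- cookie: bystander: thin plaster ring, 68 mm outside, 46 mm bore, 10 mm high; origin at the centre of its underside
- glaze0: bystander: small clear jar, 40 mm diameter, 68 mm high; origin at the centre of its underside
- mug: bystander: white mug, 76 mm diameter, 85 mm high; origin under its centre
- bowl: bystander: clay bowl, 110 mm diameter, 50 mm high; origin under its centre
- glaze1: bystander: glaze bottle, 40 mm diameter, 110 mm high; origin under its centre
- glaze2: bystander: glaze bottle, 40 mm diameter, 110 mm high; origin under its centre

How it is judged:
On the way:
1. a first prop lies flat on the pan, over the spindle, let go, with the pointer still above the bars (((horizontal distance between prop0 and pan_nominal below 0.012 m and z of prop0 in the frame of pan_nominal between -0.026 and 0 m and angle between prop0's own z axis and vertical below 0.1 rad) or (horizontal distance between prop1 and pan_nominal below 0.012 m and z of prop1 in the frame of pan_nominal between -0.026 and 0 m and angle between prop1's own z axis and vertical below 0.1 rad) or (horizontal distance between prop2 and pan_nominal below 0.012 m and z of prop2 in the frame of pan_nominal between -0.026 and 0 m and angle between prop2's own z axis and vertical below 0.1 rad) or (horizontal distance between prop3 and pan_nominal below 0.012 m and z of prop3 in the frame of pan_nominal between -0.026 and 0 m and angle between prop3's own z axis and vertical below 0.1 rad) or (horizontal distance between prop4 and pan_nominal below 0.012 m and z of prop4 in the frame of pan_nominal between -0.026 and 0 m and angle between prop4's own z axis and vertical below 0.1 rad)) and contact force between the fingers and pan below 0.1 N and contact force between the fingers and prop0 below 0.1 N and contact force between the fingers and prop1 below 0.1 N and contact force between the fingers and prop2 below 0.1 N and contact force between the fingers and prop3 below 0.1 N and contact force between the fingers and prop4 below 0.1 N and value of joint pan below 0.0148 m), for 0.2 s.
At the end, for the whole second after the job is handed in: The pointer rests between the two bars (pan between 0.0145 and 0.0221, still); every prop is either flat over the spindle, on the pan or on another prop (within 12 mm of pan_nominal's axis, tilt under 0.1 rad), or lies flat on the table; all at rest (value of joint pan between 0.0145 and 0.0221 m and velocity of joint pan between -0.003 and 0.003 m/s and ((horizontal distance between prop0 and pan_nominal below 0.012 m and z of prop0 in the frame of pan_nominal between -0.026 and 0.024 m and angle between prop0's own z axis and vertical below 0.1 rad) or (height (world z) of prop0 below 0.004 m and angle between prop0's own z axis and vertical below 0.1 rad)) and ((horizontal distance between prop1 and pan_nominal below 0.012 m and z of prop1 in the frame of pan_nominal between -0.026 and 0.024 m and angle between prop1's own z axis and vertical below 0.1 rad) or (height (world z) of prop1 below 0.004 m and angle between prop1's own z axis and vertical below 0.1 rad)) and ((horizontal distance between prop2 and pan_nominal below 0.012 m and z of prop2 in the frame of pan_nominal between -0.026 and 0.024 m and angle between prop2's own z axis and vertical below 0.1 rad) or (height (world z) of prop2 below 0.004 m and angle between prop2's own z axis and vertical below 0.1 rad)) and ((horizontal distance between prop3 and pan_nominal below 0.012 m and z of prop3 in the frame of pan_nominal between -0.026 and 0.024 m and angle between prop3's own z axis and vertical below 0.1 rad) or (height (world z) of prop3 below 0.004 m and angle between prop3's own z axis and vertical below 0.1 rad)) and ((horizontal distance between prop4 and pan_nominal below 0.012 m and z of prop4 in the frame of pan_nominal between -0.026 and 0.024 m and angle between prop4's own z axis and vertical below 0.1 rad) or (height (world z) of prop4 below 0.004 m and angle between prop4's own z axis and vertical below 0.1 rad)) and linear speed of each of prop0, prop1, prop2, prop3, prop4 below 0.01 m/s); the robot touches nothing.
It fails at once if the pan is driven down on its bottom stop (sunk more than 29 mm) (value of joint pan above 0.029 m).
It fails at once if the props or the robot push on the pan or spindle with more than 15 N (contact force between anything else and pan above 15 N).
It fails at once if a bystander is moved by more than 20 mm or tipped (distance of any of puck, cookie, glaze0, mug, glaze1, glaze2, bowl from where it was at the start of the episode above 0.02 m or angle between any of puck, cookie, glaze0, mug, glaze1, glaze2, bowl's own z axis and vertical above 0.3 rad).
It also fails if it takes over 67 s, if anything falls off the work surface, if the arm or the gripper's body presses on something with over 40 N, if the wrist force passes 120 N, or if a joint passes its speed limit or range.

### The arm

A 6-joint arm with a two-finger parallel gripper is mounted at the origin on the work surface. World frame = base frame: x ahead of the robot, y to its left, z up, the work surface at z = 0. Lengths are in m, angles in rad, forces in N, time in s.
With the tool pointing down it reaches from about 0.35 to 0.975 m from the base axis. Payload 4.9 kg.
Tool frame: the origin (TCP) lies on the centre line of the jaws, within the pads' length; the fingertips stand 22 mm ahead of it and the grasp point (between the pads) lies 3 mm ahead of it (manip.tcp_to_tips is the distance from the TCP to the fingertips, in m); z points along the fingers, x is the direction in which the jaws open and shut, and the axes are right-handed (so a half turn about z gives the same grasp; the last joint's range is limited). The gripper opens to 85 mm and grips with 20 to 120 N. Pads are 22 mm wide; open, the fingers measure 114 mm over their backs; the gripper's body (76 mm by 85 mm) begins 54 mm behind the grasp point. The pads swing forward as they close: fully open they stand 13 mm farther back than shut.
Start: joints at [-1.315, 0.053, 1.613, -0, 1.476, -0.119], TCP at [0.229, -0.582, 0.253] pointing down, gripper open.
Joint ranges: [-3.01, 3.01], [-1.01, 2.22], [0.06, 2.58], [-1.02, 4.17], [0.09, 2.62], [-3.14, 3.14]. Speed limits (rad/s): [2.57, 2.57, 3.14, 3.14, 3.14, 3.14].

### API

Orientations are given as a unit quaternion [w, x, y, z].
In Python, from plant import manip gives the robot as it stands.
- The arm moves only by the shell command python3 -m pendant 'ROWS'. ROWS is a JSON object of lists of equal length, an entry for each row: "linear": the shift along the tool's x, y, z in cm, a list of three; "rotation": the turn, a rotation vector about the tool's x, y, z in degrees, a list of three; "grip": the closure, from 0 (fully open) to 1 (shut). A call has exactly 10 rows; each row is the pose to reach, as a shift and turn from the pose commanded when the call began, along the tool's axes at that moment; what a row does not reach only later rows make up. A row lasts 1/12 s, in which the tool goes at most 41.7 mm and 7.16 degrees, less where a joint would pass 70% of its speed; a pose out of reach is approached as far as the arm can. A call with a gripper value outside its range is refused whole. The fingers move at their own pace and stop on an object; the grip force is fixed at half the most. Time passes only in rows, so rows that repeat a pose let the fingers close, or fill a call up. It gives the time, the measured TCP pose, the force and the opening at its end, in the units of the state.
- manip.state(): the state, without advancing time (a new reading comes with each control period).
- manip.grab_frame(name): name is "side" or "top"; returns the picture (400x640x3 uint8, red, green, blue); there is no depth.
- manip.calibration(name): a dict with "fx", "fy", "cx", "cy" (pixels), "cam_to_world" (4x4, takes a point from camera to world coordinates). Camera axes: x right, y up, looking along -z (the intrinsics and any distortion apply to the point x, -y, -z); pixel columns grow to the right and rows downward; lengths in m; the calibration is good to about 2 mm. A picture is of the moment at which its call begins. calibration takes no time and is no camera call.
- manip.job_done(): hands the job in, once; it reports no verdict.
The state is a dict: "time": time; "joint_pos": joint angles; "joint_vel": joint speeds; "joint_efforts": joint torques, N m; "tool_pos": TCP position; "tool_rot": TCP orientation; "contact_force": force on the tool from outside, world axes, zero at the start; "ft_torque": the same for the moment, N m; "gripper_width": opening from 0.0 (shut) to 1.0 (fully open).
Only numpy, scipy, OpenCV 4.12 (cv2) and the standard library are available. Lean on these libraries where they do the work, as an engineer would, in place of code of your own. Each camera call takes 0.05 s, during which the arm holds its last target. There are 200 camera calls.

## Working session

There is one attempt and no reset: what is moved stays moved. The work goes in short steps, Python scripts to look and compute and a shell command to move; the robot and the scene stay as the last step left them, time stands still between calls to the robot, and variables do not carry over. Pictures are saved under pics/ and viewed, about 8 in all and at most 12, crops included, and the job is handed in when it is done.

```bash
mkdir -p pics; cat > h.py <<'E'
import numpy as np, cv2
from plant import manip
def proj(name,P):
    c=manip.calibration(name);T=np.linalg.inv(np.array(c["cam_to_world"]))
    p=(T[:3,:3]@np.array(P,float)+T[:3,3]);return c["fx"]*p[0]/-p[2]+c["cx"],c["fy"]*-p[1]/-p[2]+c["cy"]
def unproj(name,u,v,z):
    c=manip.calibration(name);T=np.array(c["cam_to_world"])
    d=T[:3,:3]@np.array([(u-c["cx"])/c["fx"],-(v-c["cy"])/c["fy"],-1]);o=T[:3,3]
    return o+d*(z-o[2])/d[2]
def save(name,f,crop=None,s=1):
    im=manip.grab_frame(name)[:,:,::-1]
    cv2.imwrite(f"pics/{f}_full.png",im)
    if crop: a,b,c,d=crop; im=im[b:d,a:c]
    cv2.imwrite(f"pics/{f}.png",cv2.resize(im,None,fx=s,fy=s,interpolation=cv2.INTER_CUBIC))
E
python3 - <<'E'
from h import *
save("top","t0");save("side","s0")
for n in("top","side"): c=manip.calibration(n);print(c)
print(manip.state())
E
```

```text
{'fx': 416.38440371318103, 'fy': 416.38440371318103, 'cx': 324.6309568260015, 'cy': 196.32771206567165, 'cam_to_world': array([[ 0.0246827 ,  0.99570167, -0.08926893,  0.45565639],
       [-0.99968137,  0.02411177, -0.00746844, -0.03398034],
       [-0.00528391,  0.08942482,  0.99597956,  1.40592554],
       [ 0.        ,  0.        ,  0.        ,  1.        ]])}
{'fx': 415.09363431649757, 'fy': 415.09363431649757, 'cx': 322.40825036670105, 'cy': 192.40112160949266, 'cam_to_world': array([[-0.92072132,  0.23858115, -0.30879005,  0.27457289],
       [-0.38994039, -0.53253238,  0.75123615,  0.74780936],
       [ 0.01479008,  0.81208885,  0.58334634,  0.71803562],
       [ 0.        ,  0.        ,  0.        ,  1.        ]])}
{'time': 0.1, 'joint_pos': array([-1.31499353e+00,  5.33121152e-02,  1.61414810e+00, -8.08432758e-06,
        1.47601400e+00, -1.19025107e-01]), 'joint_vel': array([ 0.00153417, -0.0009319 , -0.00510371, -0.0018568 ,  0.00062377,
        0.00216643]), 'joint_efforts': array([ 4.47113280e-04, -3.94900990e+01, -3.71363389e+01, -1.27282310e-04,
        3.92319736e-03,  3.27748388e-06]), 'tool_pos': array([ 0.22867084, -0.58110352,  0.25217787]), 'tool_rot': array([-6.15184342e-04,  8.26471990e-01, -5.62977055e-01, -7.11779243e-04]), 'contact_force': array([-0.42144633,  1.11779106, -0.34192928]), 'ft_torque': array([-0.05444489, -0.01714544,  0.01819782]), 'gripper_width': 0.9982326343870767}
```

View pics/t0.png

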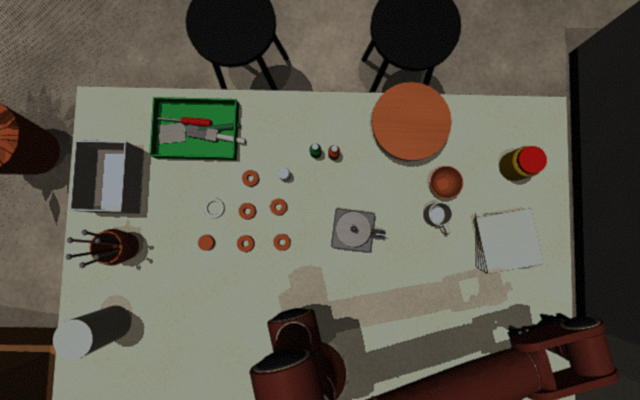

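View pics/s0.png

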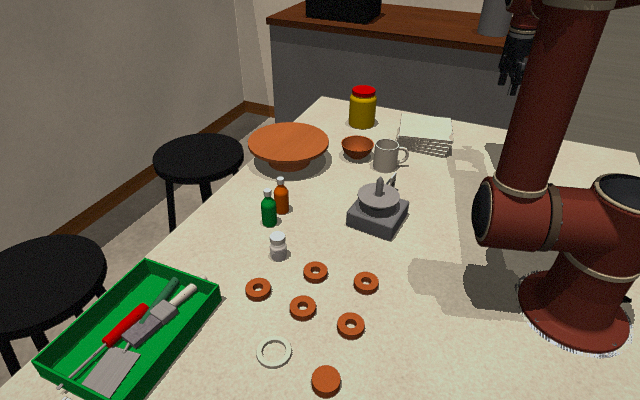

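Top view: five ring props at about (250,178), (247,211), (278,207), (246,243) and (282,242). The scale is at (353,230) and its plate points right (-y).

```bash
python3 - <<'E'
from h import *
t=cv2.imread("pics/t0.png");s=cv2.imread("pics/s0.png")
a=cv2.resize(t[198:263,322:392],None,fx=6,fy=6,interpolation=cv2.INTER_CUBIC)
b=cv2.resize(s[168:243,340:415],None,fx=5.2,fy=5.2,interpolation=cv2.INTER_CUBIC)
h=390;a=a[:h,:400];b=b[:h]
cv2.imwrite("pics/c1.png",np.hstack([a,b]))
for n,im,z,roi in(("top",t,.018,(185,160,310,260)),("side",s,.018,(230,250,400,400))):
    x0,y0,x1,y1=roi;r=im[y0:y1,x0:x1].astype(int)
    m=((r[:,:,2]-r[:,:,0]>50)).astype(np.uint8)
    k=cv2.findContours(m,cv2.RETR_EXTERNAL,cv2.CHAIN_APPROX_NONE)[0]
    for c in k:
        if cv2.contourArea(c)<60: continue
        f=np.zeros_like(m);cv2.drawContours(f,[c],-1,1,-1)
        v,u=np.nonzero(f);u=u.mean()+x0;v=v.mean()+y0
        print(n,round(u,1),round(v,1),f.sum(),unproj(n,u,v,.009 if n=="side" else .012).round(4))
E
```

```text
top 244.7 243.2 214 [0.4173 0.2389 0.012 ]
top 205.2 242.2 189 [0.4176 0.3707 0.012 ]
top 281.4 241.7 212 [0.4255 0.1167 0.012 ]
top 246.5 210.5 208 [0.5264 0.2373 0.012 ]
top 277.7 206.3 206 [0.543  0.1332 0.012 ]
top 249.6 177.6 204 [0.6379 0.2314 0.012 ]
side 325.4 380.8 764 [0.4191 0.3661 0.009 ]
side 350.1 325.0 601 [0.4187 0.2364 0.009 ]
side 302.1 307.4 539 [0.5268 0.2354 0.009 ]
side 257.4 288.7 475 [0.6389 0.2288 0.009 ]
side 365.6 282.2 458 [0.4257 0.1145 0.009 ]
side 314.7 271.4 419 [0.544  0.1306 0.009 ]
```

View pics/c1.png

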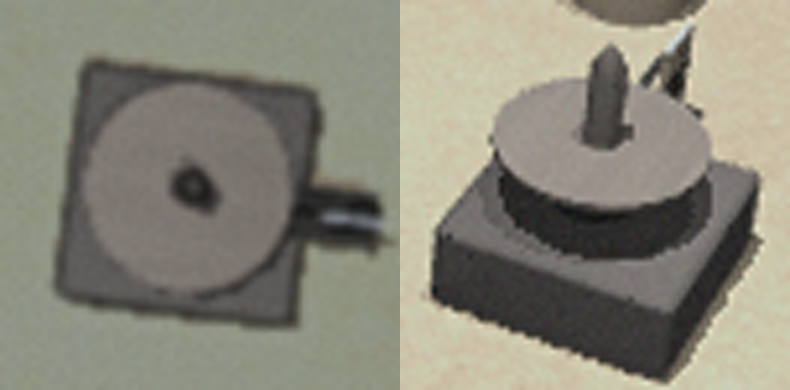

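```bash
python3 - <<'E'
from h import *
T=lambda x,y:(322+(x+.5)/6-.5,198+(y+.5)/6-.5)
S=lambda x,y:(340+(x-400+.5)/5.2-.5,168+(y+.5)/5.2-.5)
for pan in(.092,.089,.086):
    print(pan,"pan top",unproj("top",*T(187.5,189),pan).round(4),"side",unproj("side",*S(602,141.5),pan).round(4),"tip side",unproj("side",*S(611,44),pan+.056).round(4),"tip top",unproj("top",*T(195,186),pan+.05).round(4))
hc=[T(*p) for p in((83,60),(318,92),(297,325),(57,296))]
c=np.array([unproj("top",*p,.05) for p in hc]);print(c.round(4),c.mean(0),np.linalg.norm(np.diff(c,axis=0),axis=1))
print(manip.tcp_to_tips)
p=unproj("top",*T(187.5,189),.089)
for n in("top","side"):
  for z in(.089,.131,.145): u,v=proj(n,[p[0],p[1],z]);print(n,z,((u-322)*6,(v-198)*6) if n=="top" else ((u-340)*5.2+400,(v-168)*5.2))
R=cv2.Rodrigues(np.array([0,0,0.]))[0]
q=manip.state()["tool_rot"];w,x,y,z=q
from scipy.spatial.transform import Rotation as Ro
R=Ro.from_quat([x,y,z,w]).as_matrix();print(R.round(3),np.degrees(np.arctan2(R[1,0],R[0,0])))
print(R.T@(np.array([.5435,.1318,.15])-manip.state()["tool_pos"])*100)
E
```

```text
0.092 pan top [ 0.4722 -0.1154  0.092 ] side [ 0.4702 -0.1076  0.092 ] tip side [ 0.4718 -0.1098  0.148 ] tip top [ 0.4731 -0.116   0.142 ]
0.089 pan top [ 0.4722 -0.1155  0.089 ] side [ 0.4711 -0.1117  0.089 ] tip side [ 0.4728 -0.1143  0.145 ] tip top [ 0.4732 -0.1162  0.139 ]
0.086 pan top [ 0.4722 -0.1157  0.086 ] side [ 0.4721 -0.1158  0.086 ] tip side [ 0.4739 -0.1189  0.142 ] tip top [ 0.4732 -0.1164  0.136 ]
[[ 0.5412 -0.0599  0.05  ]
 [ 0.5269 -0.1877  0.05  ]
 [ 0.4012 -0.1782  0.05  ]
 [ 0.4135 -0.0487  0.05  ]] [ 0.47069406 -0.11864088  0.05      ] [0.12865174 0.12608311 0.13005714]
0.022
top 0.089 (np.float64(184.9999999999999), np.float64(186.4999999999999))
top 0.131 (np.float64(190.13429897152253), np.float64(185.58550846345446))
top 0.145 (np.float64(191.9216872847602), np.float64(185.26714922998514))
side 0.089 (np.float64(600.0134265403503), np.float64(134.7465509611662))
side 0.131 (np.float64(608.0762477821017), np.float64(64.95093331427155))
side 0.145 (np.float64(610.8479611118573), np.float64(40.95766371421117))
[[ 0.366 -0.931 -0.   ]
 [-0.931 -0.366  0.002]
 [-0.002 -0.    -1.   ]] -68.52388698194358
[-54.79517353 -55.39518727  10.33216245]
```

```bash
python3 -m pendant '{"linear":[[-3.5,-3.5,0],[-7,-7,0],[-10.5,-10.5,0],[-14,-14,0],[-17,-17,0],[-20,-20,0],[-23,-23,0],[-26,-26,0],[-28,-28,0],[-28,-28,0]],"rotation":[[0,0,-7],[0,0,-14],[0,0,-21],[0,0,-28],[0,0,-35],[0,0,-42],[0,0,-49],[0,0,-56],[0,0,-63],[0,0,-68.5]],"grip":[0,0,0,0,0,0,0,0,0,0]}'; cat >> h.py <<'E'
from scipy.spatial.transform import Rotation as Ro
def go(P):
    s=manip.state();w,x,y,z=s["tool_rot"];R=Ro.from_quat([x,y,z,w]).as_matrix()
    print("t",round(s["time"],2),"pos",s["tool_pos"].round(4),"F",s["contact_force"].round(2),"w",round(s["gripper_width"],3),"yaw",np.degrees(np.arctan2(R[1,0],R[0,0])).round(2),"tilt z",R[:,2].round(4))
    print("shift cm",(R.T@(np.array(P)-s["tool_pos"])*100).round(2))
E
python3 -c "
from h import *
go([.5435,.1318,.1])"
```

```text
time: 0.93
tool_pos: [0.3875, -0.2149, 0.2529]
tool_rot: [-0.001, 1.0, 0.004, 0.0]
contact_force: [-0.2, 0.1, -0.9]
gripper_width: 0.997
t 0.93 pos [ 0.3875 -0.2149  0.2529] F [-0.16  0.13 -0.91] w 0.997 yaw 0.46 tilt z [ 4.0e-04  1.4e-03 -1.0e+00]
shift cm [ 15.87 -34.53  15.34]
```

```bash
python3 -m pendant '{"linear":[[1.6,-3.5,0],[3.2,-7,0],[4.8,-10.5,0],[6.4,-14,0],[8,-17.5,1],[9.6,-21,2],[11.2,-24.5,3],[12.8,-28,4],[14.4,-31.5,5],[15.9,-34.6,6]],"rotation":[[0,0,0],[0,0,0],[0,0,0],[0,0,0],[0,0,0],[0,0,0],[0,0,0],[0,0,0],[0,0,0],[0,0,0]],"grip":[0,0,0,0,0,0,0,0,0,0]}'; python3 -c "
from h import *
go([.5435,.1318,.05])"
```

```text
time: 1.77
tool_pos: [0.5461, 0.1298, 0.1923]
tool_rot: [-0.0, 1.0, 0.0, -0.0]
contact_force: [0.1, -0.7, 0.8]
gripper_width: 1.003
t 1.77 pos [0.5461 0.1298 0.1923] F [ 0.11 -0.67  0.8 ] w 1.003 yaw 0.04 tilt z [-6.e-04  1.e-04 -1.e+00]
shift cm [-0.26 -0.2  14.23]
```

```bash
python3 -m pendant '{"linear":[[-0.1,-0.1,3],[-0.2,-0.2,6],[-0.26,-0.2,9],[-0.26,-0.2,12],[-0.26,-0.2,14],[-0.26,-0.2,15.5],[-0.26,-0.2,16.4],[-0.26,-0.2,16.7],[-0.26,-0.2,16.7],[-0.26,-0.2,16.7]],"rotation":[[0,0,0],[0,0,0],[0,0,0],[0,0,0],[0,0,0],[0,0,0],[0,0,0],[0,0,0],[0,0,0],[0,0,0]],"grip":[0,0,0,0,0,0,0,0,0.25,0.25]}'; python3 -c "
from h import *
go([.5435,.1318,.024])
save('side','s1',(250,190,410,310),5)"
```

```text
time: 2.6
tool_pos: [0.5442, 0.1295, 0.0273]
tool_rot: [-0.0, 1.0, -0.0, 0.001]
contact_force: [0.6, -0.1, 0.2]
gripper_width: 0.757
t 2.6 pos [0.5442 0.1295 0.0273] F [ 0.56 -0.15  0.15] w 0.757 yaw -0.03 tilt z [ 1.5e-03  1.0e-04 -1.0e+00]
shift cm [-0.07 -0.23  0.33]
```

View pics/s1.png

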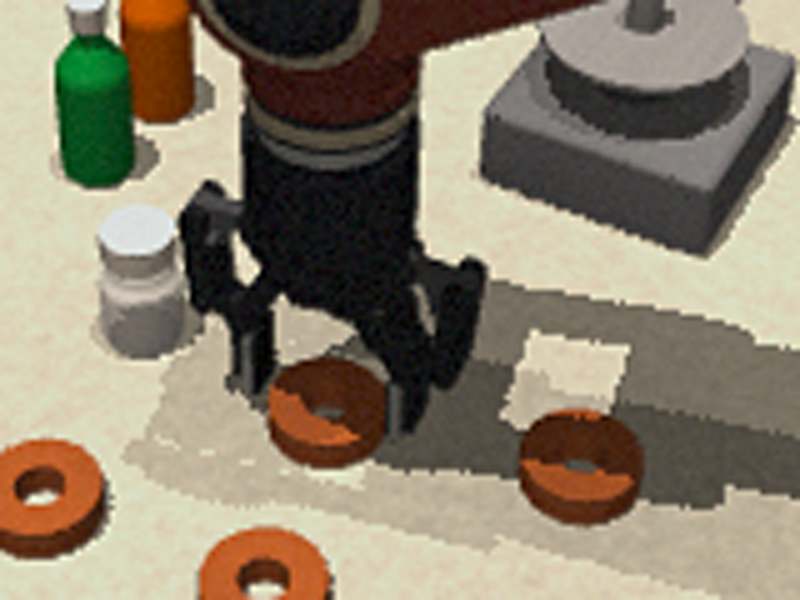

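Fingers straddle the prop at (330,410), clear of the jar. I'll fix y, close and lift.

```bash
python3 -m pendant '{"linear":[[-0.05,-0.23,0.2],[-0.05,-0.23,0.2],[-0.05,-0.23,0.2],[-0.05,-0.23,0.2],[-0.05,-0.23,0.2],[-0.05,-0.23,0.2],[-0.05,-0.23,0.2],[-0.05,-0.23,0.2],[-0.05,-0.23,-1],[-0.05,-0.23,-3]],"rotation":[[0,0,0],[0,0,0],[0,0,0],[0,0,0],[0,0,0],[0,0,0],[0,0,0],[0,0,0],[0,0,0],[0,0,0]],"grip":[0.25,0.3,1,1,1,1,1,1,1,1]}'; python3 -c "
from h import *
go([.4725,-.1155,.22])"
```

```text
time: 3.48
tool_pos: [0.5407, 0.1315, 0.0547]
tool_rot: [0.0, 1.0, -0.0, -0.003]
contact_force: [-0.9, -0.5, -1.8]
gripper_width: 0.638
t 3.48 pos [0.5407 0.1315 0.0547] F [-0.92 -0.49 -1.84] w 0.638 yaw -0.02 tilt z [-5.3e-03 -6.0e-04 -1.0e+00]
shift cm [ -6.9   24.71 -16.48]
```

```bash
python3 -m pendant '{"linear":[[0,0,-4],[0,1,-8],[-1,4,-11],[-2,8,-13.5],[-3,12,-13.5],[-4,16,-13.5],[-5,19.5,-13.5],[-6,22.5,-13.5],[-7,24.6,-13.5],[-7,24.7,-13.5]],"rotation":[[0,0,0],[0,0,0],[0,0,0],[0,0,0],[0,0,0],[0,0,0],[0,0,0],[0,0,0],[0,0,0],[0,0,0]],"grip":[1,1,1,1,1,1,1,1,1,1]}'; python3 -m pendant '{"linear":[[0,0,0],[0,0,0],[0,0,0],[0,0,0],[0,0,0],[0,0,0],[0,0,0],[0,0,0],[0,0,0],[0,0,0]],"rotation":[[0,0,0],[0,0,0],[0,0,0],[0,0,0],[0,0,0],[0,0,0],[0,0,0],[0,0,0],[0,0,0],[0,0,0]],"grip":[1,1,1,1,1,1,1,1,1,1]}';python3 -c "
from h import *
go([.4725,-.1155,.16])
save('side','s2',(320,120,430,240),5)"
```

```text
time: 4.32
tool_pos: [0.4713, -0.1184, 0.1919]
tool_rot: [0.001, 1.0, -0.003, -0.0]
contact_force: [-0.3, -0.4, -1.6]
gripper_width: 0.639
time: 5.15
tool_pos: [0.4728, -0.1152, 0.1913]
tool_rot: [-0.0, 1.0, -0.0, -0.0]
contact_force: [-0.5, -0.2, -2.1]
gripper_width: 0.636
t 5.15 pos [ 0.4728 -0.1152  0.1913] F [-0.5  -0.16 -2.1 ] w 0.636 yaw -0.02 tilt z [-1.e-04  1.e-04 -1.e+00]
shift cm [-0.03  0.03  3.13]
```

View pics/s2.png

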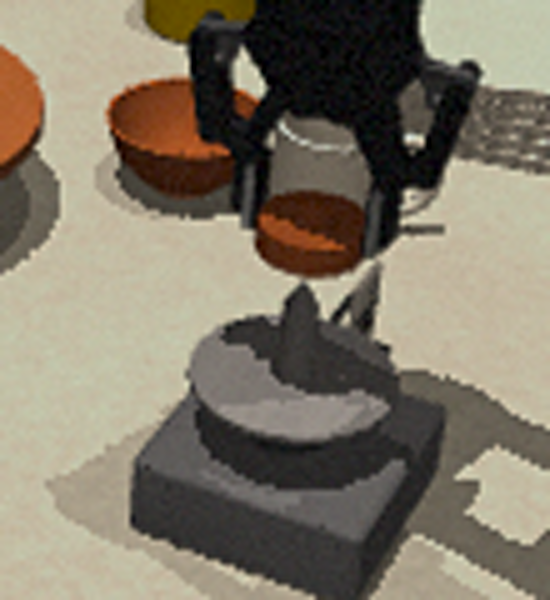

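Prop hangs centred at (310,232), above the tip at (302,288), which fits the expected lean. I'll lower it past the cone gently and feel.

```bash
python3 -m pendant '{"linear":[[-0.03,0.03,1],[-0.03,0.03,2],[-0.03,0.03,2.4],[-0.03,0.03,2.7],[-0.03,0.03,3],[-0.03,0.03,3.3],[-0.03,0.03,3.5],[-0.03,0.03,3.7],[-0.03,0.03,3.7],[-0.03,0.03,3.7]],"rotation":[[0,0,0],[0,0,0],[0,0,0],[0,0,0],[0,0,0],[0,0,0],[0,0,0],[0,0,0],[0,0,0],[0,0,0]],"grip":[1,1,1,1,1,1,1,1,1,1]}'; python3 -c "
from h import *
go([.4725,-.1155,.13])
F=[]
for i in range(4): manip.grab_frame('top');F.append(manip.state()['contact_force'])
print(np.mean(F,0))
save('side','s3',(320,120,430,240),5)"
```

```text
time: 6.03
tool_pos: [0.4727, -0.1156, 0.1545]
tool_rot: [0.0, 1.0, -0.0, 0.0]
contact_force: [0.7, -0.4, -2.0]
gripper_width: 0.639
t 6.03 pos [ 0.4727 -0.1156  0.1545] F [ 0.66 -0.36 -1.97] w 0.639 yaw -0.02 tilt z [ 4.e-04 -2.e-04 -1.e+00]
shift cm [-0.02 -0.01  2.45]
[ 0.30500089 -0.51648114 -1.67145255]
```

View pics/s3.png

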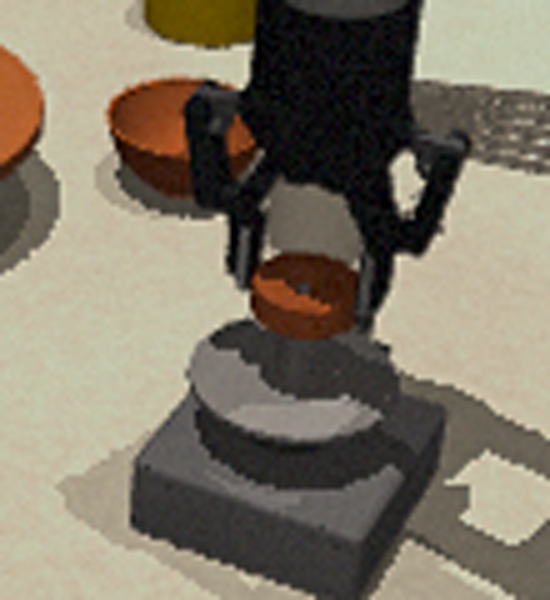

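The pan has not sunk (its edge is still at row 443), the prop sits over the spindle at (305,295), and there is no force change. I'll continue.

```bash
python3 -m pendant '{"linear":[[0,0,0.2],[0,0,0.4],[0,0,0.6],[0,0,0.8],[0,0,1],[0,0,1.2],[0,0,1.4],[0,0,1.5],[0,0,1.5],[0,0,1.5]],"rotation":[[0,0,0],[0,0,0],[0,0,0],[0,0,0],[0,0,0],[0,0,0],[0,0,0],[0,0,0],[0,0,0],[0,0,0]],"grip":[1,1,1,1,1,1,1,1,1,1]}'; python3 -c "
from h import *
go([.4725,-.1155,.108])
F=[]
for i in range(4): manip.grab_frame('top');F.append(manip.state()['contact_force'])
print(np.mean(F,0))"
```

```text
time: 7.12
tool_pos: [0.4728, -0.1157, 0.1395]
tool_rot: [0.0, 1.0, -0.0, 0.0]
contact_force: [1.7, -0.7, -0.1]
gripper_width: 0.637
t 7.12 pos [ 0.4728 -0.1157  0.1395] F [ 1.66 -0.69 -0.14] w 0.637 yaw -0.03 tilt z [ 7.e-04 -3.e-04 -1.e+00]
shift cm [-0.03 -0.02  3.15]
[ 2.43404984 -1.22320878 -0.2676137 ]
```

It caught: an upward push of 1.7 N and a side force of (+2.4,-1.0) towards the axis. I'll ease the prop that way.

```bash
python3 -m pendant '{"linear":[[0,0,-0.3],[0,0,-0.5],[0.05,0.02,-0.5],[0.1,0.04,-0.5],[0.15,0.06,-0.5],[0.15,0.06,-0.3],[0.15,0.06,-0.1],[0.15,0.06,0],[0.15,0.06,0],[0.15,0.06,0]],"rotation":[[0,0,0],[0,0,0],[0,0,0],[0,0,0],[0,0,0],[0,0,0],[0,0,0],[0,0,0],[0,0,0],[0,0,0]],"grip":[1,1,1,1,1,1,1,1,1,1]}'; python3 -c "
from h import *
go([.4725,-.1155,.108])
F=[]
for i in range(4): manip.grab_frame('top');F.append(manip.state()['contact_force'])
print(np.mean(F,0))"
```

```text
time: 8.15
tool_pos: [0.4737, -0.1161, 0.139]
tool_rot: [-0.0, 1.0, -0.0, -0.0]
contact_force: [-0.8, 0.0, -1.6]
gripper_width: 0.637
t 8.15 pos [ 0.4737 -0.1161  0.139 ] F [-0.82  0.   -1.63] w 0.637 yaw -0.02 tilt z [-8.e-04  3.e-04 -1.e+00]
shift cm [-0.12 -0.05  3.1 ]
[ 0.0204767   0.26566562 -1.37685598]
```

```bash
python3 -m pendant '{"linear":[[0.02,0,0.2],[0.02,0,0.4],[0.02,0,0.6],[0.02,0,0.8],[0.02,0,1],[0.02,0,1.2],[0.02,0,1.4],[0.02,0,1.5],[0.02,0,1.5],[0.02,0,1.5]],"rotation":[[0,0,0],[0,0,0],[0,0,0],[0,0,0],[0,0,0],[0,0,0],[0,0,0],[0,0,0],[0,0,0],[0,0,0]],"grip":[1,1,1,1,1,1,1,1,1,1]}'; python3 -c "
from h import *
go([.4725,-.1155,.108])
F=[]
for i in range(4): manip.grab_frame('top');F.append(manip.state()['contact_force'])
print(np.mean(F,0))"
```

```text
time: 9.18
tool_pos: [0.4742, -0.1162, 0.1243]
tool_rot: [-0.0, 1.0, -0.0, -0.0]
contact_force: [0.1, -0.5, -1.1]
gripper_width: 0.639
t 9.18 pos [ 0.4742 -0.1162  0.1243] F [ 0.13 -0.47 -1.14] w 0.639 yaw -0.03 tilt z [-1.e-04  1.e-04 -1.e+00]
shift cm [-0.17 -0.07  1.63]
[-0.10532326  0.17210201 -1.32063661]
```

```bash
python3 -m pendant '{"linear":[[0,0,0.2],[0,0,0.4],[0,0,0.6],[0,0,0.8],[0,0,1],[0,0,1.2],[0,0,1.4],[0,0,1.6],[0,0,1.6],[0,0,1.6]],"rotation":[[0,0,0],[0,0,0],[0,0,0],[0,0,0],[0,0,0],[0,0,0],[0,0,0],[0,0,0],[0,0,0],[0,0,0]],"grip":[1,1,1,1,1,1,1,1,1,1]}'; python3 -c "
from h import *
go([.4725,-.1155,.108])
F=[]
for i in range(4): manip.grab_frame('top');F.append(manip.state()['contact_force'])
print(np.mean(F,0))
save('side','s4',(320,120,430,240),5)"
```

```text
time: 10.22
tool_pos: [0.4742, -0.1162, 0.1083]
tool_rot: [-0.0, 1.0, -0.0, -0.0]
contact_force: [0.1, 0.2, 0.4]
gripper_width: 0.633
t 10.22 pos [ 0.4742 -0.1162  0.1083] F [0.06 0.17 0.4 ] w 0.633 yaw -0.02 tilt z [-2.e-04  1.e-04 -1.e+00]
shift cm [-0.17 -0.07  0.03]
[-0.74785296  0.08963438  0.34935505]
```

View pics/s4.png

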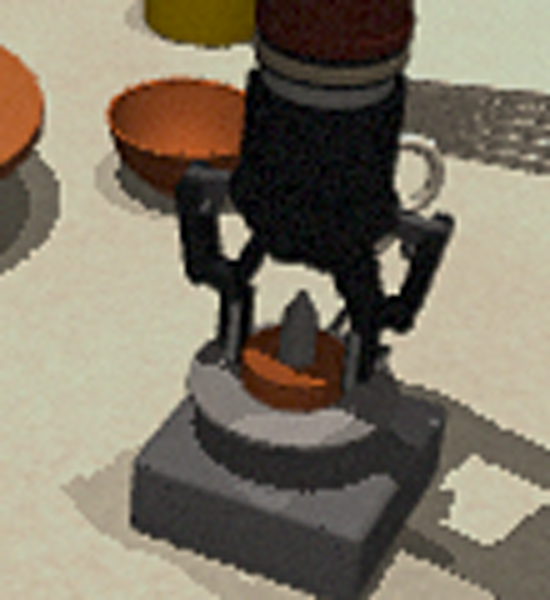

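Prop 1 rests on the pan, flat, with the spindle rising through it at (300,320). I'll release it and rise.

```bash
python3 -m pendant '{"linear":[[0,0,0],[0,0,0],[0,0,0],[0,0,0],[0,0,-0.5],[0,0,-1.5],[0,0,-3.5],[0,0,-6],[0,0,-8],[0,0,-9]],"rotation":[[0,0,0],[0,0,0],[0,0,0],[0,0,0],[0,0,0],[0,0,0],[0,0,0],[0,0,0],[0,0,0],[0,0,0]],"grip":[0.3,0.22,0.2,0.2,0.2,0.2,0.2,0.2,0.2,0.2]}'; python3 -m pendant '{"linear":[[0,-2,0],[0,-5,0],[-1,-8,0],[-2,-11,0],[-3,-14,0],[-4,-17,2],[-4.8,-20,4],[-4.85,-22,6],[-4.85,-23.2,8],[-4.85,-23.2,9]],"rotation":[[0,0,0],[0,0,0],[0,0,0],[0,0,0],[0,0,0],[0,0,0],[0,0,0],[0,0,0],[0,0,0],[0,0,0]],"grip":[0.2,0.2,0.15,0.1,0.1,0.1,0.1,0.1,0.1,0.1]}'; python3 -c "
from h import *
go([.4256,.1156,.0253])
save('side','s5',(320,140,430,240),6)"
```

```text
time: 11.3
tool_pos: [0.4757, -0.1168, 0.2027]
tool_rot: [0.001, 1.0, -0.0, 0.003]
contact_force: [0.3, -0.2, 1.2]
gripper_width: 0.803
time: 12.13
tool_pos: [0.4239, 0.1176, 0.1059]
tool_rot: [-0.0, 1.0, 0.001, -0.002]
contact_force: [0.4, 0.0, 0.5]
gripper_width: 0.904
t 12.13 pos [0.4239 0.1176 0.1059] F [0.41 0.   0.54] w 0.904 yaw 0.16 tilt z [-3.5e-03  2.0e-04 -1.0e+00]
shift cm [0.2  0.2  8.06]
```

View pics/s5.png

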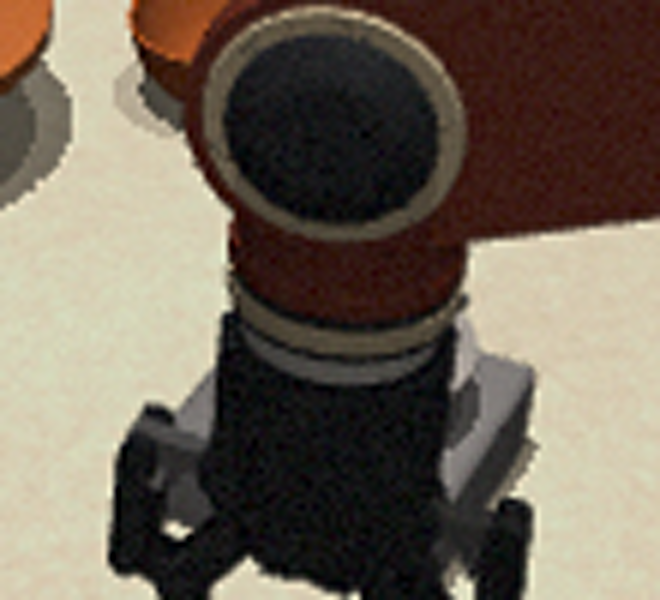

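The arm hides the scale here, so I'll check later. Descending on prop 2.

```bash
python3 -m pendant '{"linear":[[0.1,-0.05,1],[0.1,-0.05,2],[0.1,-0.05,4],[0.1,-0.05,5.5],[0.1,-0.05,6.5],[0.1,-0.05,7.3],[0.1,-0.05,7.8],[0.1,-0.05,8],[0.1,-0.05,8],[0.1,-0.05,8]],"rotation":[[0,0,0],[0,0,0],[0,0,0],[0,0,0],[0,0,0],[0,0,0],[0,0,0],[0,0,0],[0,0,0],[0,0,0]],"grip":[0.1,0.1,0.1,0.1,0.1,0.1,0.15,0.15,0.2,0.2]}'; python3 -c "
from h import *
go([.4256,.1156,.0253])"
```

```text
time: 13.02
tool_pos: [0.4274, 0.1163, 0.0289]
tool_rot: [-0.0, 1.0, -0.0, 0.001]
contact_force: [0.0, 0.3, 0.1]
gripper_width: 0.797
t 13.02 pos [0.4274 0.1163 0.0289] F [0.04 0.3  0.13] w 0.797 yaw -0.03 tilt z [ 1.1e-03  1.0e-04 -1.0e+00]
shift cm [-0.18  0.07  0.36]
```

```bash
python3 -m pendant '{"linear":[[-0.17,0.07,0.3],[-0.17,0.07,0.35],[-0.17,0.07,0.35],[-0.17,0.07,0.35],[-0.17,0.07,0.35],[-0.17,0.07,0.35],[-0.17,0.07,0.35],[-0.17,0.07,0.35],[-0.17,0.07,-1],[-0.17,0.07,-3]],"rotation":[[0,0,0],[0,0,0],[0,0,0],[0,0,0],[0,0,0],[0,0,0],[0,0,0],[0,0,0],[0,0,0],[0,0,0]],"grip":[0.2,0.25,1,1,1,1,1,1,1,1]}'; python3 -c "
from h import *
go([.4742,-.1162,.2])
save('side','s6',(320,140,430,240),6)"
```

```text
time: 13.85
tool_pos: [0.4224, 0.1154, 0.0558]
tool_rot: [0.0, 1.0, -0.0, -0.003]
contact_force: [-0.5, 0.8, -1.1]
gripper_width: 0.626
t 13.85 pos [0.4224 0.1154 0.0558] F [-0.5   0.81 -1.11] w 0.626 yaw -0.03 tilt z [-6.4e-03 -6.0e-04 -1.0e+00]
shift cm [  5.1   23.16 -14.44]
```

```bash
python3 -m pendant '{"linear":[[0,0,-4],[0,1,-8],[1,4,-11.5],[2,7,-14],[3,10.5,-14],[4,14,-14],[4.85,17.5,-14],[4.85,20.5,-14],[4.85,23.1,-14],[4.85,23.15,-14]],"rotation":[[0,0,0],[0,0,0],[0,0,0],[0,0,0],[0,0,0],[0,0,0],[0,0,0],[0,0,0],[0,0,0],[0,0,0]],"grip":[1,1,1,1,1,1,1,1,1,1]}'; python3 -c "
from h import *
for i in range(6): manip.grab_frame('top')
go([.4742,-.1162,.155])
save('side','s7',(320,120,430,240),5)"
```

```text
time: 14.73
tool_pos: [0.4732, -0.1196, 0.1971]
tool_rot: [0.001, 1.0, -0.003, -0.001]
contact_force: [-0.3, -0.1, -1.3]
gripper_width: 0.628
t 15.03 pos [ 0.4734 -0.1148  0.1978] F [-0.18  1.09 -0.83] w 0.625 yaw 0.06 tilt z [-5.e-04  4.e-04 -1.e+00]
shift cm [0.08 0.15 4.28]
```

View pics/s7.png

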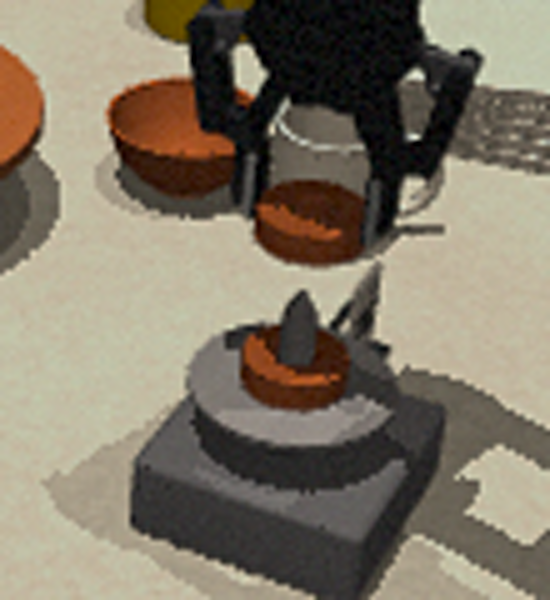

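Prop 1 lies flat over the spindle at (295,365), let go; prop 2 hangs above at (310,220). I'll lower it with the xy correction.

```bash
python3 -m pendant '{"linear":[[0.08,0.13,1.5],[0.08,0.13,2.5],[0.08,0.13,3],[0.08,0.13,3.3],[0.08,0.13,3.6],[0.08,0.13,3.9],[0.08,0.13,4.2],[0.08,0.13,4.5],[0.08,0.13,4.5],[0.08,0.13,4.5]],"rotation":[[0,0,0],[0,0,0],[0,0,0],[0,0,0],[0,0,0],[0,0,0],[0,0,0],[0,0,0],[0,0,0],[0,0,0]],"grip":[1,1,1,1,1,1,1,1,1,1]}'; python3 -c "
from h import *
F=[]
for i in range(4): manip.grab_frame('top');F.append(manip.state()['contact_force'])
print(np.mean(F,0))
go([.4742,-.1162,.124])"
```

```text
time: 15.92
tool_pos: [0.4743, -0.1172, 0.1532]
tool_rot: [-0.0, 1.0, -0.0, -0.0]
contact_force: [0.0, 0.0, -1.9]
gripper_width: 0.627
[-0.05768057  0.16841166 -1.44163362]
t 16.12 pos [ 0.4745 -0.1172  0.1536] F [-0.13  0.52 -1.86] w 0.626 yaw -0.02 tilt z [ 5.e-04 -2.e-04 -1.e+00]
shift cm [-0.03 -0.1   2.96]
```

```bash
python3 -m pendant '{"linear":[[-0.02,-0.05,0],[-0.02,-0.1,0.2],[-0.02,-0.1,0.4],[-0.02,-0.1,0.6],[-0.02,-0.1,0.8],[-0.02,-0.1,1],[-0.02,-0.1,1.2],[-0.02,-0.1,1.3],[-0.02,-0.1,1.3],[-0.02,-0.1,1.3]],"rotation":[[0,0,0],[0,0,0],[0,0,0],[0,0,0],[0,0,0],[0,0,0],[0,0,0],[0,0,0],[0,0,0],[0,0,0]],"grip":[1,1,1,1,1,1,1,1,1,1]}'; python3 -c "
from h import *
F=[]
for i in range(4): manip.grab_frame('top');F.append(manip.state()['contact_force'])
print(np.mean(F,0))
go([.4742,-.1162,.120])"
```

```text
time: 16.95
tool_pos: [0.4741, -0.1162, 0.1402]
tool_rot: [-0.0, 1.0, -0.0, -0.0]
contact_force: [0.1, -0.5, -1.5]
gripper_width: 0.629
[ 0.35941827 -0.21808294 -1.32099846]
t 17.15 pos [ 0.4742 -0.1162  0.1405] F [-0.01 -0.27 -1.23] w 0.625 yaw -0.03 tilt z [ 3.e-04 -1.e-04 -1.e+00]
shift cm [-0.   -0.    2.05]
```

```bash
python3 -m pendant '{"linear":[[0,0,0.3],[0,0,0.6],[0,0,0.9],[0,0,1.2],[0,0,1.4],[0,0,1.6],[0,0,1.8],[0,0,2],[0,0,2],[0,0,2]],"rotation":[[0,0,0],[0,0,0],[0,0,0],[0,0,0],[0,0,0],[0,0,0],[0,0,0],[0,0,0],[0,0,0],[0,0,0]],"grip":[1,1,1,1,1,1,1,1,1,1]}'; python3 -c "
from h import *
F=[]
for i in range(4): manip.grab_frame('top');F.append(manip.state()['contact_force'])
print(np.mean(F,0))
go([.4742,-.1162,.120])"
```

```text
time: 17.98
tool_pos: [0.4741, -0.1162, 0.1204]
tool_rot: [-0.0, 1.0, -0.0, -0.0]
contact_force: [-0.3, 1.0, 0.3]
gripper_width: 0.627
[-0.50952497  0.67033463 -0.13129009]
t 18.18 pos [ 0.4742 -0.1162  0.1205] F [-0.92  0.31 -0.45] w 0.626 yaw -0.02 tilt z [ 1.e-04 -1.e-04 -1.e+00]
shift cm [0.   0.   0.05]
```

The stack carries the prop. By feel the pan is at about 0.0772, so roughly 18 mm sunk. I'll release, rise and look.

```bash
python3 -m pendant '{"linear":[[0,0,0],[0,0,0],[0,0,0],[0,0,0],[0,0,-0.5],[0,0,-2],[0,0,-5],[0,0,-9],[0,0,-12],[0,0,-14]],"rotation":[[0,0,0],[0,0,0],[0,0,0],[0,0,0],[0,0,0],[0,0,0],[0,0,0],[0,0,0],[0,0,0],[0,0,0]],"grip":[0.3,0.22,0.2,0.2,0.2,0.2,0.2,0.2,0.2,0.2]}'; python3 -m pendant '{"linear":[[0,-3,-1],[0,-7,-2],[0,-11,-3],[0,-15,-3],[0,-19,-3],[0,-23,-3],[0,-27,-3],[0,-30,-3],[0,-30,-3],[0,-30,-3]],"rotation":[[0,0,0],[0,0,0],[0,0,0],[0,0,0],[0,0,0],[0,0,0],[0,0,0],[0,0,0],[0,0,0],[0,0,0]],"grip":[0.2,0.2,0.2,0.2,0.2,0.2,0.2,0.2,0.2,0.2]}'; python3 - <<'E'
from h import *
go([.4742,-.1162,.2])
s=np.mean([manip.grab_frame('side')[:,:,::-1].astype(float) for _ in range(8)],0).astype(np.uint8)
t=np.mean([manip.grab_frame('top')[:,:,::-1].astype(float) for _ in range(6)],0).astype(np.uint8)
cv2.imwrite("pics/s8_full.png",s);cv2.imwrite("pics/t8_full.png",t)
s0=cv2.imread("pics/s0.png")
f=lambda im,b,k:cv2.resize(im[b[1]:b[3],b[0]:b[2]],None,fx=k,fy=k,interpolation=cv2.INTER_CUBIC)
B=(345,165,410,230);C=(355,215,390,250)
cv2.imwrite("pics/c8.png",np.hstack([f(s0,B,6),f(s,B,6)]))
E
```

```text
time: 19.02
tool_pos: [0.4752, -0.1166, 0.265]
tool_rot: [0.001, 1.0, -0.0, 0.003]
contact_force: [-0.3, 0.5, -0.1]
gripper_width: 0.804
time: 19.85
tool_pos: [0.4739, 0.1851, 0.2905]
tool_rot: [0.0, 1.0, 0.001, 0.0]
contact_force: [-0.0, 0.5, -0.3]
gripper_width: 0.797
t 19.85 pos [0.4739 0.1851 0.2905] F [-0.04  0.46 -0.26] w 0.797 yaw 0.16 tilt z [ 1.e-04 -4.e-04 -1.e+00]
shift cm [-0.06 30.13  9.07]
```

View pics/c8.png

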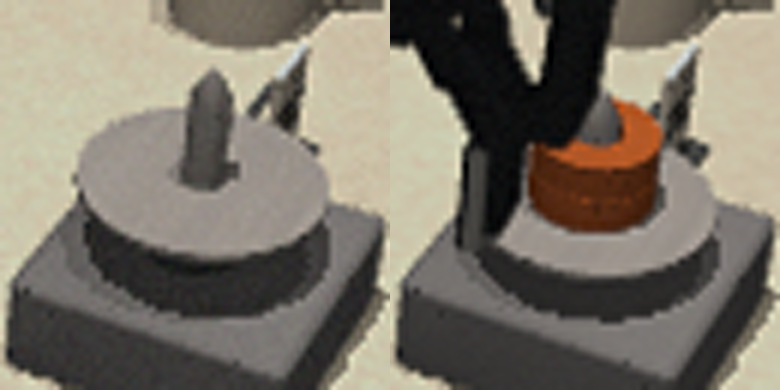

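Both props sit flush on the pan. The pan edge moved from row 257 to 277 and the tip from 68 to 91 at 6x, about 10–11.5 mm. One absolute check against the housing corners, in the same picture.

```bash
python3 - <<'E'
from h import *
S=lambda x,y:np.array([345+(x+.5)/6-.5,165+(y+.5)/6-.5])
pc=np.array([.4742,-.1162]);hc=pc+[-.0015,-.0031];a=np.radians(-6.8)
ex=np.array([np.cos(a),np.sin(a)]);ey=np.array([-ex[1],ex[0]])
obs={(1,1):S(10,283),(-1,1):S(285,383),(-1,-1):S(382,213)}
d=[]
for (i,j),o in obs.items():
    p=np.array(proj("side",[*(hc+.065*(i*ex+j*ey)),.05]));d.append(o-p);print((o-p).round(2))
d=np.mean(d,0)
th=np.linspace(0,2*np.pi,361)
for s in(.004,.006,.008,.010,.014,.016,.018,.020):
    z=.095-s;P=np.array([proj("side",[pc[0]+.055*np.cos(t),pc[1]+.055*np.sin(t),z]) for t in th])+d
    tip=np.array(proj("side",[*pc,z+.056]))+d
    q=lambda v,k:round((v-k)*6,1)
    print(s,"bottom",q(P[:,1].max(),165),"L/R",q(P[:,0].min(),345),q(P[:,0].max(),345),"tip",q(tip[0],345),q(tip[1],165))
im=cv2.imread("pics/s8_full.png");im0=cv2.imread("pics/s0.png")
for k,u in((im0,378),(im0,382),(im,378),(im,382)): print(k[203:218,u].mean(1).round(0))
E
```

```text
[1.92 1.5 ]
[1.2  1.57]
[-0.86  0.13]
0.004 bottom 251.8 L/R 74.3 330.2 tip 214.1 65.8
0.006 bottom 255.7 L/R 74.0 329.6 tip 213.7 69.8
0.008 bottom 259.5 L/R 73.7 329.1 tip 213.2 73.8
0.01 bottom 263.3 L/R 73.4 328.5 tip 212.8 77.7
0.014 bottom 270.9 L/R 72.9 327.4 tip 211.9 85.7
0.016 bottom 274.6 L/R 72.6 326.8 tip 211.4 89.6
0.018 bottom 278.4 L/R 72.3 326.2 tip 211.0 93.5
0.02 bottom 282.2 L/R 72.0 325.7 tip 210.5 97.5
[145. 146. 147. 147. 120.  68.  26.  24.  44.  39.  42.  46.  38.  35.
  49.]
[151. 148. 151. 154. 123.  63.  22.  41.  42.  42.  43.  42.  43.  40.
  49.]
[ 63. 154. 149. 146. 145. 147. 150. 141.  66.  37.  42.  43.  42.  40.
  47.]
[ 61. 155. 149. 149. 147. 150. 152. 146.  62.  39.  44.  42.  42.  44.
  40.]
```

Image (about 17 mm) and feel (about 18 mm) agree, both inside the 15.0–21.6 mm band. The arm is clear, so I'll hand in.

```bash
python3 -c "
from h import *
go([.4742,-.1162,.2]);manip.job_done()"
```

```text
t 20.55 pos [0.4743 0.1837 0.2903] F [ 0.48  0.45 -0.41] w 0.805 yaw -0.04 tilt z [ 0.  0. -1.]
shift cm [1.000e-02 2.999e+01 9.030e+00]
the job is handed in; nothing more can be done
```

I put two props on the scale one at a time and handed the job in at 20.6 s; no verdict was reported. The other three props stayed on the table, and I never felt or saw the robot touch a bystander.

- **First prop:** it caught lightly on the cone (about 1.7 N up and 2.5 N sideways). I raised it a little, moved it 1.5 mm towards the spindle, and it then went down freely onto the pan.
- **Second prop:** it went on without catching.
- **Pan level:** I couldn't read the pointer on the plate in either camera. I estimated the sink from the pan edge and spindle tip against the housing (about 17 mm) and from where the second prop landed (about 18 mm). Both are inside the 15.0 to 21.6 mm band.
- **Weaker spots:** the housing-corner fit behind the image figure was off by up to about 2 pixels, and 1 mm of sink is only about a third of a pixel. I put the sink estimate at about ±1 to 1.5 mm.
- **Last picture:** both props were flush and flat over the spindle, and the gripper was well clear of them.

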